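# Turn a tray of tube caps over into a clean tray

### The arm

A 6-joint arm with a two-finger parallel gripper is mounted at the origin on a cart in front of the work surface, level with it; the furniture and walls round the work are solid. World frame = base frame: x ahead of the robot, y to its left, z up, the work surface at z = 0. Lengths are in mm, angles in rad, forces in N, time in s.
With the tool pointing down it reaches from about 350 to 875 mm from the base axis. Payload 4.2 kg.
Tool frame: the origin (TCP) lies on the mounting face of the last link; the fingertips stand 173 mm ahead of it and the grasp point (between the pads) lies grip_point_offset ahead of it (grip_point_offset is the distance from the TCP to the grasp point, in mm); z points along the fingers, y is the line along which they close (so a half turn about z gives the same grasp; the last joint's range is limited). The gripper opens to 85 mm and grips with 20 to 120 N. Pads are 22 mm wide; open, the fingers measure 114 mm over their backs; the gripper's body (76 mm by 85 mm) begins 54 mm behind the grasp point. The pads swing forward as they close: fully open they stand 13 mm farther back than shut.
Start: joints at [-0.858, 0.385, 0.008, 0, -1.194, -0.259], TCP at [274.002, -561.714, 404.712] pointing down, gripper open.
Joint ranges: [-3.14, 3.14], [-1.21, 2.06], [-1.07, 1.41], [-3.16, 2.05], [-2.99, -0.16], [-3.1, 3.1]. Speed limits (rad/s): [2.79, 2.79, 3.14, 3.14, 3.14, 3.14].

### API

Orientations are given as a unit quaternion [x, y, z, w].
In Python, from bench import read_state, get_image, job_done, recognise, place_of, grip_point_offset gives the robot as it stands. The module is installed in compiled form; this text tells all that it offers.
- The arm moves only by the tool carry_out, never from a script. Its arguments are lists of equal length, an entry for each row: "slide": the shift along the tool's x, y, z in m, a list of three; "roll": the turn about the tool's z in degrees; "claw": the finger opening in m, from 0 to 0.0854. A call has 1 to 8 rows; each row is the pose to reach, as a shift and turn from the pose commanded when the call began, along the tool's axes at that moment; what a row does not reach only later rows make up. A row lasts 1/8 s, in which the tool goes at most 62.5 mm and 10.7 degrees, less where a joint would pass 70% of its speed; a pose out of reach is approached as far as the arm can. A call with a gripper value outside its range is refused whole. The fingers move at their own pace and stop on an object; the grip force is fixed at half the most. Time passes only in rows, so rows that repeat a pose let the fingers close. It gives the time, the measured TCP pose, the force, the opening and the grip force at its end, in the units of the state.
- read_state(): the state, without advancing time (a new reading comes with each control period).
- get_image(name): name is "scene" or "top"; returns a dict with "img" (420x560x3 uint8, red, green, blue), "z_map" (420x560 float32, mm along the optical axis (not along the pixel's ray), 0 where there is no reading), "mtx" (3x3 intrinsics, pixels), "world_from_camera" (4x4, takes a point from camera to world coordinates). Camera axes: x right, y up, looking along -z (the intrinsics and any distortion apply to the point x, -y, -z); pixel columns grow to the right and rows downward; lengths in mm; the calibration is good to about 2 mm. A picture is of the moment at which its call begins.
- job_done(): hands the job in; it is judged then, once.
Trained networks look in a picture, given as the dict that the camera call returned (one of the last four; its "shot" number tells which), for a name from the list of things; names that differ only in an ending like _2 or _b are one class to them, and where a whole thing is asked for, a point or a joint stands for the part that bears it (a point fixed in the world has none). Each returns a list of dicts, best first, with "conf" (0 to 1); they miss things now and then, are a little off and sometimes report something else, mostly with a low value. They report only what shows in the picture. A call takes as long as a camera call.
- recognise(picture, thing): "at" ([column, row] in pixels, amid what is visible of it).
- place_of(picture, thing): "at" ([column, row] in pixels: a listed point, or the origin of a listed thing).
The state is a dict: "clock": time; "joints": joint angles; "joint_vel": joint speeds; "joint_efforts": joint torques, N m; "position": TCP position; "ee_rot": TCP orientation; "contact_force": force on the tool from outside, world axes, zero at the start; "wrist_torque": the same for the moment, N m; "gripper_width": finger opening in mm; "grasp_force": force on a finger pad.
Only numpy, scipy, OpenCV 4.12 (cv2) and the standard library are available. Lean on these libraries where they do the work, as an engineer would, in place of code of your own. Each camera call takes 0.05 s, during which the arm holds its last target. There are 200 camera calls.

### The job

The yellow tray in the turn-over jig holds three green tube caps. Lay the matching empty white three-pocket tray, which lies face-down on the table, face-down on top of it between the jig's guides, then swing the jig's red handle all the way over to the far side so that the stack lies upside-down and all the caps are in the white tray's pockets, and let go.

Things in the scene. Friction and masses are not known exactly. Their poses are not given: they have to be found in the camera images.
- receiver_mid (a point): Centre, half-way up, of the empty white tray: 135 (x) x 47 (y) x 16 mm, face-down on the table, z out of its back (up now, down when turned over). Pinch it across the 47 mm. Three pockets along x (-44, 0, 44 mm), 41 mm square, 10 deep; walls 3, floor 6. Three blue rings mark its back; a shorter white tray (91 mm, two rings) lies near and does not match.
- full_tray_mid (a point): Centre, half-way up, of the yellow tray, same size, open side up, x along its length (parallel to the hinge). The white tray's centre comes 16 mm above it. It sits in the jig's leaf, plate 8 mm below this point, between steel guides (1 to 2 mm play, tops 28 mm above this point, flared 10 mm to lead the white tray in) that leave the middle 48 mm of the long sides open for fingers.
- handle (a point): Middle of the jig's red grip bar, 13 mm diameter, 80 mm long, 40 mm above the table; x along the bar (parallel to the hinge), y level across the yellow tray to the hinge, z up at the start. Pinch it from above; it turns in the fingers along a half circle of 150 mm radius about the hinge, up and over, ending 40 mm high on the other side. 30 mm free between bar and guides.
- hinge (a point): Middle of the jig's level hinge axis, 40 mm above the table, fixed; x along the axis, y away from the yellow tray to the landing side. Just beyond it stands a second leaf, upright, two prongs to 130 mm above the table. Near the upright the stack meets it; it holds the stack together and is pushed down flat with it, stiff: about 4 N at the bar, all the way.
- cap_a: Green plastic tube cap, 34 mm diameter, 12 mm high, loose in a pocket of the yellow tray, 2 mm proud of its rim; origin at the centre of its underside.
- cap_b: A second such green cap.
- cap_c: A third such green cap.

How it is judged:
By the outcome, as a careful person would: the job done as asked, in the order asked, and still so for the second after the job is handed in, with the robot touching nothing.
It also fails if it takes over 72 s, if anything falls off the work surface, if the arm or the gripper's body presses on something with over 40 N, if the wrist force passes 120 N, or if a joint passes its speed limit or range.

## Working session

There is one attempt and no reset: what is moved stays moved. The work goes in short steps, Python scripts to look and compute and a tool call to move; the robot and the scene stay as the last step left them, time stands still between calls to the robot, and variables do not carry over. Pictures are saved under pics/ and viewed, at most 10 in all, crops included, and the job is handed in when it is done.

Besides the shell and the picture viewer there is one more tool, called by a JSON object that holds its "op" and its "data", one argument or row to a line. carry_out: Moves the arm, as the interface text tells. Its arguments: {"type":"object","properties":{"slide":{"type":"array"},"roll":{"type":"array"},"claw":{"type":"array"}},"required":["slide","roll","claw"]}

```bash
mkdir -p pics
cat > h.py <<'E'
import numpy as np, cv2
from bench import *
def shot(n,f=None):
    p=get_image(n)
    if f: cv2.imwrite('pics/'+f,p['img'][:,:,::-1])
    return p
def w(p,uv,z=None):
    """world point of pixel; by depth or on plane z"""
    u,v=uv; K=p['mtx']; T=np.array(p['world_from_camera'])
    r=np.array([(u-K[0,2])/K[0,0],-(v-K[1,2])/K[1,1],-1.])
    R=T[:3,:3]@r; o=T[:3,3]
    d=p['z_map'][int(round(v)),int(round(u))] if z is None else (z-o[2])/R[2]
    return o+R*d
E
python3 - <<'E'
from h import *
s=read_state(); print(s); print(grip_point_offset)
for n in ['top','scene']:
    p=shot(n,n+'0.png'); print(n,p['world_from_camera'],p.keys())
    for t in ['receiver_mid','full_tray_mid','handle','hinge','cap_a']:
        for q in place_of(p,t)[:4]: print(t,q,w(p,q['at']).round(1))
E
```

```text
{'clock': 0.0, 'joints': array([-8.58386960e-01,  3.85566924e-01,  6.60213561e-03, -4.84576086e-04,
       -1.19400769e+00, -2.58599870e-01]), 'joint_vel': array([-3.64686252e-05,  7.07673735e-04,  1.07226143e-04,  1.00781266e-03,
        4.78388178e-05,  5.48544702e-04]), 'joint_efforts': array([-2.75556550e-05, -3.92288661e+01,  1.88400078e+01,  4.18605655e+00,
       -4.57355534e-03,  5.86204706e-06]), 'position': array([ 273.93291281, -561.53653115,  403.60777491]), 'ee_rot': array([-2.24875454e-01,  9.74386882e-01,  1.06742616e-03, -3.08585031e-04]), 'contact_force': array([0.52107139, 0.95773741, 0.76240375]), 'wrist_torque': array([ 0.03490796, -0.01294592, -0.01120738]), 'grasp_force': 0.0, 'gripper_width': 85.49990854464862}
154.70000000000002
top [[-1.14790386e-02  9.89384063e-01 -1.44870310e-01  3.46576324e+02]
 [-9.99394650e-01 -6.59340880e-03  3.41593537e-02 -5.58362553e+01]
 [ 3.28415310e-02  1.45174729e-01  9.88860825e-01  1.13744292e+03]
 [ 0.00000000e+00  0.00000000e+00  0.00000000e+00  1.00000000e+00]] dict_keys(['img', 'z_map', 'mtx', 'world_from_camera', 'shot'])

[... 620 characters left out ...]
00907e-01 -6.29854225e-01 -9.24900869e+02]
 [ 4.82357084e-04  7.47124398e-01  6.64684062e-01  9.57311810e+02]
 [ 0.00000000e+00  0.00000000e+00  0.00000000e+00  1.00000000e+00]] dict_keys(['img', 'z_map', 'mtx', 'world_from_camera', 'shot'])
receiver_mid {'at': [290.0, 276.6], 'conf': 0.62} [ 236.  -573.   443.9]
full_tray_mid {'at': [246.7, 175.2], 'conf': 0.55} [551.9 124.7  30.6]
handle {'at': [263.3, 188.0], 'conf': 0.93} [558.4  35.3  37.8]
hinge {'at': [231.7, 163.9], 'conf': 0.85} [534.2 188.8  41.6]
cap_a {'at': [233.1, 186.1], 'conf': 0.64} [483.7  87.8  41.8]
cap_a {'at': [256.6, 167.1], 'conf': 0.49} [597.6 140.4  34. ]
cap_a {'at': [245.6, 178.8], 'conf': 0.4} [534.9 101.4  39. ]
```

Run:
```python
import cv2
a=cv2.imread('pics/top0.png')
cv2.imwrite('pics/top0c.png',cv2.resize(a[130:280,120:420],None,fx=2.66,fy=2.66,interpolation=cv2.INTER_CUBIC))
```

```text
(no output)
```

View pics/top0c.png

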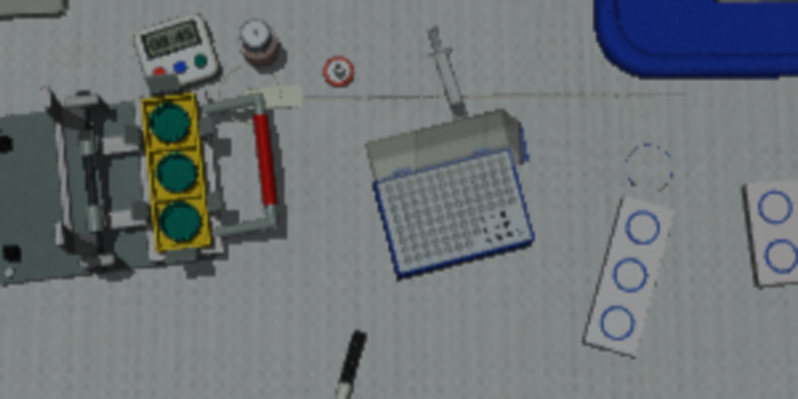

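View pics/scene0.png

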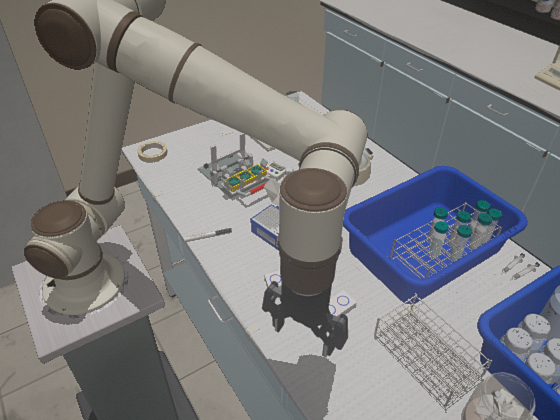

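The top crop shows the three-ring white tray at pixel (357,233), the yellow tray with three caps at (187,195), the red bar at (219,190) and the upright leaf at about x = 145–155. The scene view shows the arm above the table, with the jig clear. Next I'll measure these precisely.

```bash
cat > meas.py <<'E'
from h import *
def rect(p,mask,z,box):
    """centre, size, long-axis angle (deg) of a mask's plan outline on plane z"""
    m=np.zeros(mask.shape,bool); a,b,c,d=box; m[c:d,a:b]=mask[c:d,a:b]
    n,l,st,_=cv2.connectedComponentsWithStats(m.astype(np.uint8)); k=1+st[1:,4].argmax(); m=l==k
    vs,us=np.nonzero(m)
    P=np.array([w(p,(u,v),z)[:2] for u,v in zip(us,vs)])
    c,s,_=cv2.minAreaRect(P.astype(np.float32)); bx=cv2.boxPoints((c,s,_))
    e=[bx[1]-bx[0],bx[2]-bx[1]]; e=max(e,key=np.linalg.norm); ang=np.degrees(np.arctan2(e[1],e[0]))%180
    h=np.array([w(p,(u,v))[2] for u,v in zip(us,vs) if p['z_map'][v,u]>0])
    return np.round(c,1),np.round(s,1),round(ang,2),P.mean(0).round(1),np.percentile(h,[10,50,90]).round(1),m.sum()
def masks(p):
    H=cv2.cvtColor(p['img'],cv2.COLOR_RGB2HSV).astype(int); h,s,v=H[...,0],H[...,1],H[...,2]
    return dict(yellow=(h>18)&(h<34)&(s>120),red=((h<8)|(h>172))&(s>140),green=(h>70)&(h<95)&(s>120),blue=(h>100)&(h<130)&(s>90),h=h,s=s,v=v)
E
python3 - <<'E'
from meas import *
p=shot('top'); M=masks(p)
yb=(165,205,155,230)
print('yellow',rect(p,M['yellow']|M['green'],32,yb))
print('red',rect(p,M['red'],40,(205,235,160,220)))
n,l,st,ce=cv2.connectedComponentsWithStats(M['green'][155:230,165:205].astype(np.uint8))
for i in range(1,n):
    if st[i,4]>20:
        c=ce[i]+[165,155]; print('cap',c,st[i,4],w(p,c).round(1),w(p,c,40).round(1))
# white tray
v=M['v']; print('tray v',v[225:245:4,335:385:4])
n,l,st,ce=cv2.connectedComponentsWithStats(M['blue'][195:265,335:375].astype(np.uint8),connectivity=8)
for i in range(1,n):
    if st[i,4]>8: 
        c=ce[i]+[335,195]; print('ring',c,st[i],w(p,c,16).round(1))
# table height bias
for uv in [(400,250),(300,250),(240,230),(320,200),(375,230),(330,230),(240,170)]: print(uv,w(p,uv).round(1))
m=(M['v']>150)
print('white',rect(p,m,16,(325,380,190,270)))
E
```

```text
yellow (array([543.9, 120.5]), array([137.4,  49.4]), np.float32(6.73), array([542.8, 120.1]), array([29.1, 33.7, 40.9]), np.int64(1142))
red (array([552.4,  42.2]), array([78.8, 11.6]), np.float32(6.84), array([552.2,  42.2]), array([43.1, 45.7, 49. ]), np.int64(173))
cap [183.35849057 175.6163522 ] 159 [585.9 125.6  36.9] [585.2 125.1  40. ]
cap [185.96103896 194.57142857] 154 [542.7 120.1  29.1] [540.8 118.4  40. ]
cap [187.17575758 212.83030303] 165 [499.2 115.8  34.8] [498.5 115.   40. ]
tray v [[132 132 132 108 147 148 147 147 147 132 131 136 134]
 [128 131 133  92 139 146 143 146 145 135 130 129 132]
 [131 132 134 142 119 148 146 111 139 134 131 130 132]
 [135 133 128 147 141 145 143 147 131 131 133 135 131]
 [125 132  89 147 148 148 147 147 135 134 130 130 131]]
ring [360.1 216.1] [20 14 13 13 30] [ 491.2 -286.8   16. ]
ring [358.72413793 233.62068966] [17 32 11 13 29] [ 449.8 -282.    16. ]
ring [349.27777778 247.44444444] [11 50 11  9 18] [ 417.7 -258.7   16. ]
ring [353.47368421 254.47368421] [12 54 11  9 19] [ 401.2 -268.    16. ]
(400, 250) [ 411.4 -381.8    2.1]
(300, 250) [ 4.138e+02 -1.446e+02 -1.000e-01]
(240, 230) [462.7  -3.3  -4.6]
(320, 200) [ 532.5 -194.6    2. ]
(375, 230) [ 459.2 -323.6    4.2]
(330, 230) [ 460.1 -216.4    3.9]
(240, 170) [606.1  -3.7   4.4]Traceback (most recent call last):
  File "<stdin>", line 19, in <module>
  File "meas.py", line 5, in rect
    n,l,st,_=cv2.connectedComponentsWithStats(m.astype(np.uint8)); k=1+st[1:,4].argmax(); m=l==k
                                                                       ~~~~~~~~~~~~~~~^^
ValueError: attempt to get argmax of an empty sequence
```

Run:
```python
from meas import *
ps=[shot('top') for _ in range(4)]
p=ps[0]
p['z_map']=np.mean([q['z_map'] for q in ps],0); p['img']=np.mean([q['img'] for q in ps],0).round().astype(np.uint8)
M=masks(p)
def hh(mask,box):
    a,b,c,d=box; vs,us=np.nonzero(mask[c:d,a:b]); return np.array([w(p,(u+a,v+c))[2] for u,v in zip(us,vs)])
for n in ['green','yellow']: x=hh(M[n],(165,205,155,230)); print(n,np.percentile(x,[10,25,50,75,90]).round(1),x.mean())
x=hh(np.ones((420,560),bool),(235,262,200,230)); print('table',np.median(x))
m=(M['v']>139)|M['blue']
m=cv2.morphologyEx(m.astype(np.uint8),cv2.MORPH_CLOSE,np.ones((3,3)))>0
m=cv2.morphologyEx(m.astype(np.uint8),cv2.MORPH_OPEN,np.ones((3,3)))>0
print('white',rect(p,m,16,(325,380,190,270)))
# ring Hough-free: blue mask pixel columns, fit by cluster
b=M['s'][195:270,335:380]; 
bm=((M['h']>95)&(M['h']<135)&(M['s']>45))[195:270,335:385].astype(np.uint8)
bm=cv2.morphologyEx(bm,cv2.MORPH_CLOSE,np.ones((5,5)))
n,l,st,ce=cv2.connectedComponentsWithStats(bm)
for i in range(1,n):
    if st[i,4]>20: c=ce[i]+[335,195]; print('ring',c,st[i],w(p,c,16).round(1))
for t in ['full_tray_mid','receiver_mid','handle','hinge']:
    for q in ps: print(t,[ (r['at'],r['conf']) for r in place_of(q,t)[:1]])
# yellow rects at candidate heights
for z in (24,28,32,36,40): print(z,rect(p,M['yellow']|M['green'],z,(165,205,155,230))[:3])
```

```text
green [31.6 32.3 33.1 34.4 41.1] 38.278094660306074
yellow [29.4 30.4 33.4 39.3 40.6] 38.24159180660056
table 0.9062658337624043
white (array([ 451.9, -277.9]), array([ 46.5, 132.7]), np.float32(162.65), array([ 451.3, -277.1]), array([15.2, 16.7, 18. ]), np.int64(1076))
ring [361.02941176 215.02941176] [20 14 13 13 68] [ 493.7 -289.1   16. ]
ring [356.55882353 232.92647059] [15 32 14 13 68] [ 451.5 -277.    16. ]
ring [351.34782609 251.08695652] [10 50 14 13 69] [ 409.1 -263.3   16. ]
full_tray_mid [([183.5, 195.5], 0.86)]
full_tray_mid [([180.6, 196.0], 0.71)]
full_tray_mid [([182.3, 196.6], 0.56)]
full_tray_mid [([182.8, 194.5], 0.93)]
receiver_mid [([356.2, 231.5], 0.87)]
receiver_mid [([357.1, 233.4], 0.78)]
receiver_mid [([355.3, 233.7], 0.56)]
receiver_mid [([353.2, 234.7], 0.66)]
handle [([216.2, 193.4], 0.97)]
handle [([218.7, 192.7], 0.61)]
handle [([216.7, 192.9], 0.89)]
handle [([217.8, 190.4], 0.84)]
hinge [([153.0, 195.1], 0.92)]
hinge []
hinge [([154.8, 197.7], 0.81)]
hinge []
24 (array([545.4, 121.7]), array([138.4,  49.8]), np.float32(6.73))
28 (array([544.6, 121.1]), array([137.9,  49.6]), np.float32(6.73))
32 (array([543.9, 120.5]), array([137.4,  49.4]), np.float32(6.73))
36 (array([543.2, 119.8]), array([136.9,  49.2]), np.float32(6.73))
40 (array([542.5, 119.2]), array([136.4,  49. ]), np.float32(6.73))
```

{"op": "carry_out", "data": {
  "slide": [
    [-0.284,0.178,0.13],
    [-0.284,0.178,0.13],
    [-0.284,0.178,0.13],
    [-0.284,0.178,0.13],
    [-0.284,0.178,0.13],
    [-0.284,0.178,0.13],
    [-0.284,0.178,0.13],
    [-0.284,0.178,0.13]
  ],
  "roll": [10,20,30,40,43.2,43.2,43.2,43.2],
  "claw": [0.07,0.07,0.07,0.07,0.07,0.07,0.07,0.07]
}}

```text
clock: 2.65
position: [451.4, -277.3, 275.0]
ee_rot: [0.149, 0.989, -0.0, 0.0]
contact_force: [-0.0, 1.0, 0.8]
gripper_width: 70.0
grasp_force: 0.0
```

{"op": "carry_out", "data": {
  "slide": [
    [0,0,0.05],
    [0,0,0.08],
    [0,0,0.095],
    [0,0,0.102],
    [0,0,0.102],
    [0,0,0.102],
    [0,0,0.102],
    [0,0,0.102]
  ],
  "roll": [0,0,0,0,0,0,0,0],
  "claw": [0.07,0.07,0.07,0.07,0.07,0.04,0.04,0.04]
}}

```text
clock: 3.65
position: [451.8, -277.4, 174.1]
ee_rot: [0.149, 0.989, -0.0, 0.001]
contact_force: [-0.6, -0.6, 6.3]
gripper_width: 45.8
grasp_force: 62.4
```

Run:
```python
from meas import *
s=read_state(); print(s['position'],s['gripper_width'],s['grasp_force'],s['contact_force'])
```

```text
[ 451.80750271 -277.35525691  174.09957171] 45.844851947033135 62.37734913825989 [-0.62115951 -0.56520203  6.28578759]
```

{"op": "carry_out", "data": {
  "slide": [
    [0,0,-0.04],
    [0,0,-0.1],
    [0,0,-0.15],
    [0,0.04,-0.17],
    [0.005,0.09,-0.17],
    [0.01,0.15,-0.17],
    [0.015,0.21,-0.17],
    [0.02,0.26,-0.17]
  ],
  "roll": [0,0,0,0,0,0,0,0],
  "claw": [0.04,0.04,0.04,0.04,0.04,0.04,0.04,0.04]
}}

```text
clock: 4.65
position: [508.8, -20.8, 342.8]
ee_rot: [0.149, 0.989, 0.0, 0.0]
contact_force: [0.9, 0.5, -1.5]
gripper_width: 45.4
grasp_force: 61.9
```

{"op": "carry_out", "data": {
  "slide": [
    [0.003,0.04,0],
    [0.005,0.08,0],
    [0.007,0.115,0],
    [0.0092,0.14,0],
    [0.0092,0.148,0],
    [0.0092,0.148,0],
    [0.0092,0.148,0],
    [0.0092,0.148,0]
  ],
  "roll": [-5,-10,-15,-20,-23.9,-23.9,-23.9,-23.9],
  "claw": [0.04,0.04,0.04,0.04,0.04,0.04,0.04,0.04]
}}

```text
clock: 5.65
position: [543.8, 120.6, 342.8]
ee_rot: [-0.058, 0.998, 0.0, -0.0]
contact_force: [-0.3, -0.2, -0.4]
gripper_width: 45.6
grasp_force: 61.9
```

Run:
```python
from meas import *
s=read_state(); print(s['position'],s['ee_rot'],s['gripper_width'],s['grasp_force'],s['contact_force'])
p=shot('top'); q=shot('scene')
a=cv2.resize(p['img'][130:260,120:290],None,fx=2.35,fy=2.35,interpolation=2)
b=cv2.resize(q['img'][80:260,150:390],None,fx=1.66,fy=1.7,interpolation=2)
h=min(len(a),len(b)); cv2.imwrite('pics/carry.png',np.hstack([a[:h],b[:h]])[:,:,::-1])
```

```text
[543.79160201 120.5917708  342.76740517] [-5.78167754e-02  9.98327209e-01  2.29278243e-05 -5.30046872e-05] 45.597045917496025 61.92167401313782 [-0.2939758  -0.23164519 -0.35457954]
```

View pics/carry.png

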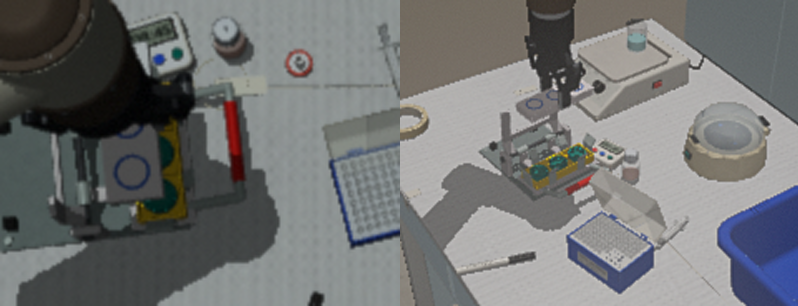

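The tray is in the grip above the jig, and its near ring shows at about px (176,203). I'll use that ring to check the offset in the grip.

Run:
```python
from meas import *
p=shot('top'); M=masks(p)
x0,y0=160,185
bm=((M['h']>95)&(M['h']<135)&(M['s']>60))[y0:220,x0:192].astype(np.uint8)
n,l,st,ce=cv2.connectedComponentsWithStats(bm,connectivity=8)
for i in range(1,n):
    if st[i,4]>8:
        c=np.array([st[i,0]+(st[i,2]-1)/2+x0,st[i,1]+(st[i,3]-1)/2+y0]); print(c,st[i],w(p,c,184.7).round(1),'want 500.1 115.4')
```

```text
[173.  186.5] [ 7  0 13  4 26] [531.7 121.4 184.7] want 500.1 115.4
[175.5 202.5] [ 8 10 16 16 75] [499.3 115.8 184.7] want 500.1 115.4
```

{"op": "carry_out", "data": {
  "slide": [
    [0,0,0.04],
    [0,0,0.08],
    [0,0,0.1],
    [0,0,0.106],
    [0,0,0.106]
  ],
  "roll": [0,0,0,0,0],
  "claw": [0.04,0.04,0.04,0.04,0.04]
}}

```text
clock: 6.42
position: [544.3, 121.2, 237.0]
ee_rot: [-0.058, 0.998, -0.0, 0.0]
contact_force: [-0.0, -0.1, 0.1]
gripper_width: 45.6
grasp_force: 61.9
```

{"op": "carry_out", "data": {
  "slide": [
    [0,0,0.006],
    [0,0,0.01],
    [0,0,0.014],
    [0,0,0.018],
    [0,0,0.021],
    [0,0,0.024],
    [0,0,0.024]
  ],
  "roll": [0,0,0,0,0,0,0],
  "claw": [0.04,0.04,0.04,0.04,0.04,0.04,0.04]
}}

```text
clock: 7.3
position: [544.0, 121.2, 214.0]
ee_rot: [-0.059, 0.998, -0.0, 0.0]
contact_force: [-3.2, -0.3, 6.8]
gripper_width: 45.2
grasp_force: 62.9
```

{"op": "carry_out", "data": {
  "slide": [
    [0.001,0,0],
    [0.001,0,0.003],
    [0.001,0,0.006],
    [0.001,0,0.009],
    [0.001,0,0.009]
  ],
  "roll": [0,0,0,0,0],
  "claw": [0.04,0.04,0.04,0.04,0.04]
}}

```text
clock: 7.92
position: [543.5, 121.3, 213.6]
ee_rot: [-0.06, 0.998, -0.0, 0.002]
contact_force: [-20.2, -2.0, 57.5]
gripper_width: 45.8
grasp_force: 68.5
```

{"op": "carry_out", "data": {
  "slide": [
    [0,0,-0.012],
    [0.002,0,-0.012],
    [0.002,0,-0.009],
    [0.002,0,-0.006],
    [0.002,0,-0.004],
    [0.002,0,-0.004]
  ],
  "roll": [0,0,0,0,0,0],
  "claw": [0.04,0.04,0.04,0.04,0.04,0.04]
}}

```text
clock: 8.68
position: [541.7, 121.4, 213.7]
ee_rot: [-0.06, 0.998, -0.0, 0.001]
contact_force: [-13.8, 0.2, 43.3]
gripper_width: 45.6
grasp_force: 66.9
```

Run:
```python
from meas import *
p=shot('top'); q=shot('scene')
a=cv2.resize(p['img'][150:240,130:240],None,fx=3.6,fy=3.6,interpolation=2)
b=cv2.resize(q['img'][110:220,180:310],None,fx=3,fy=3,interpolation=2)
h=min(len(a),len(b)); cv2.imwrite('pics/fit.png',np.hstack([a[:h],b[:h]])[:,:,::-1])
```

```text
(no output)
```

View pics/fit.png

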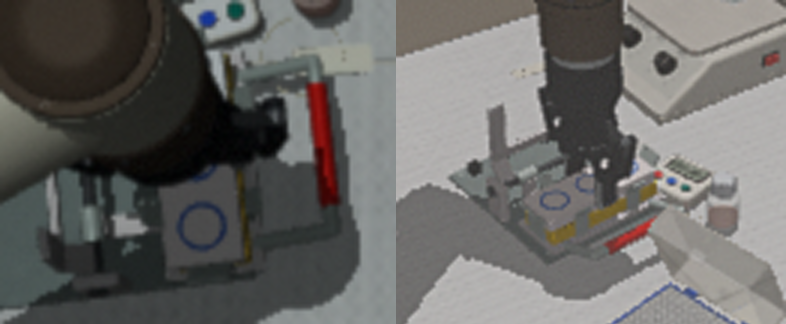

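The tray is in the guides but stops at TCP z ≈ 213.7, and shifting it in x doesn't change that. I'll measure its top height and tilt from the depth image.

Run:
```python
from meas import *
ps=[shot('top') for _ in range(5)]; p=ps[0]; p['z_map']=np.median([q['z_map'] for q in ps],0)
u0=np.array([.9929,.1187]); v0=np.array([-.1187,.9929]); C=np.array([544,121.])
G={}
for v in range(150,240):
    for u in range(140,240):
        P=w(p,(u,v)); d=P[:2]-C; G.setdefault((round(d@u0/10)*10,round(d@v0/10)*10),[]).append(P[2])
print('rows: along x -100..80 ; cols across y -90..80')
ys=list(range(-90,80,10)); print('      ',ys)
for x in range(-100,40,10): print(x,[int(np.median(G[(x,y)])) if (x,y) in G else None for y in ys])
q=[shot('scene') for _ in range(5)]; s=q[0]; s['z_map']=np.median([k['z_map'] for k in q],0)
G={}
for v in range(110,230):
    for u in range(170,320):
        P=w(s,(u,v)); d=P[:2]-C; G.setdefault((round(d@u0/10)*10,round(d@v0/10)*10),[]).append(P[2])
print('scene')
for x in range(-100,100,10): print(x,[int(np.median(G[(x,y)])) if (x,y) in G else None for y in ys])
```

```text
rows: along x -100..80 ; cols across y -90..80
       [-90, -80, -70, -60, -50, -40, -30, -20, -10, 0, 10, 20, 30, 40, 50, 60, 70]
-100 [0, 0, 1, 0, 0, 0, 0, 0, 0, 0, 0, 0, 0, 0, 1, 0, None]
-90 [0, 0, 0, 1, 0, 0, 1, 0, 1, 0, 1, 0, 1, 1, 1, 0, 1]
-80 [0, 0, 0, 0, 0, 0, 1, 1, 5, 5, 2, 1, 1, 1, 2, 8, 16]
-70 [1, 1, 0, 0, 0, 1, 23, 32, 53, 55, 55, 50, 23, 6, 6, 45, 49]
-60 [0, 1, 37, 34, 29, 26, 23, 54, 56, 56, 55, 56, 341, 6, 6, 6, 42]
-50 [1, 43, 39, 16, 16, 1, 23, 55, 292, 329, 344, 352, 355, 6, 6, 6, 41]
-40 [1, 44, 1, 0, 1, 1, 294, 319, 319, 259, 306, 365, 54, 22, 23, 25, 45]
-30 [0, 45, 1, 1, 0, 30, 324, 224, 394, 396, 395, 56, 57, 24, 24, 25, 46]
-20 [0, 46, 0, 1, 1, 326, 246, 395, 399, 399, 399, 56, 23, 6, 7, 6, 43]
-10 [0, 45, 42, 138, 113, 269, 114, 398, 400, 400, 400, None, 6, 7, 100, 6, 38]
0 [0, 45, 22, 143, 135, 297, 393, 399, 400, 400, 400, None, None, None, 6, 5, 6]
10 [1, 45, 1, 2, 1, 300, 173, None, None, None, 399, None, None, None, None, None, None]
20 [1, 45, 1, 0, None, 298, 299, None, None, None, None, None, None, None, None, None, None]
30 [0, 45, 1, 1, -1, 62, 5
[... 929 characters left out ...]
, 264, 187, 38, None, None, None, None, None, None, None, None, None]
30 [None, None, -1, 0, 0, 60, 30, 52, None, None, 56, 55, None, None, None, None, None]
40 [None, None, None, None, None, 25, 23, 50, None, None, None, 54, None, None, None, 25, None]
50 [None, 43, 40, 34, 30, 25, 23, 38, 54, 54, None, None, None, None, None, None, None]
60 [None, 39, None, None, 31, None, 22, 39, 54, 55, 54, None, None, None, None, 37, 32]
70 [None, None, None, None, None, None, 21, 35, 54, 54, 54, None, None, None, None, None, None]
80 [None, None, None, None, None, 12, 12, 14, 59, 60, 59, None, None, None, None, None, None]
90 [27, 32, 0, 0, 5, 15, 17, 18, 17, 17, 19, None, None, None, None, None, None]
```

The top face is level at z ≈ 55 and the guide tops are at 59. That puts the yellow tray's mid at about 31–32, so the white tray is seated. I'll unload it and release.

{"op": "carry_out", "data": {
  "slide": [
    [0,0,-0.003],
    [0,0,-0.005],
    [0,0,-0.005],
    [0,0,-0.005],
    [0,0,-0.005]
  ],
  "roll": [0,0,0,0,0],
  "claw": [0.04,0.04,0.062,0.062,0.062]
}}

```text
clock: 9.9
position: [540.7, 120.7, 211.5]
ee_rot: [-0.058, 0.998, -0.001, -0.001]
contact_force: [0.0, -0.7, 0.7]
gripper_width: 62.1
grasp_force: 0.0
```

{"op": "carry_out", "data": {
  "slide": [
    [0,0,-0.01],
    [0,0,-0.04],
    [0,0,-0.08],
    [0,0,-0.1],
    [0,-0.05,-0.1],
    [0,-0.08,-0.1],
    [0,-0.08,-0.1]
  ],
  "roll": [0,0,0,0,0,0,0],
  "claw": [0.062,0.062,0.062,0.05,0.032,0.032,0.032]
}}

```text
clock: 10.78
position: [550.2, 39.7, 313.3]
ee_rot: [-0.057, 0.998, 0.0, 0.0]
contact_force: [-0.4, 0.9, -0.6]
gripper_width: 31.7
grasp_force: 0.0
```

Run:
```python
from meas import *
s=read_state(); print(s['position'],s['ee_rot'],s['gripper_width'],s['contact_force'])
ps=[shot('top') for _ in range(4)]; p=ps[0]; p['z_map']=np.median([q['z_map'] for q in ps],0); q=shot('scene')
M=masks(p)
print('red',rect(p,M['red'],43,(205,235,160,220)))
for t in ['handle','hinge','receiver_mid']:
  for k in (p,q): 
    for r in place_of(k,t)[:1]: print(t,r,w(k,r['at'],40 if t!='receiver_mid' else 48).round(1))
M=masks(q); print('red scene',rect(q,M['red'],41,(235,290,165,215)))
u0=np.array([.9929,.1187]); v0=np.array([-.1187,.9929]); C=np.array([544,121.])
G={}
for v in range(110,230):
    for u in range(170,320):
        P=w(q,(u,v)); d=P[:2]-C; G.setdefault((round(d@u0/10)*10,round(d@v0/10)*10),[]).append(P[2])
for x in range(-80,100,10): print(x,[int(np.median(G[(x,y)])) if (x,y) in G else None for y in range(-40,50,10)])
a=cv2.resize(p['img'][150:240,130:240],None,fx=3.6,fy=3.6,interpolation=2)
b=cv2.resize(q['img'][110:220,180:310],None,fx=3,fy=3,interpolation=2)
h=min(len(a),len(b)); cv2.imwrite('pics/fit2.png',np.hstack([a[:h],b[:h]])[:,:,::-1])
```

```text
[550.24835821  39.72133622 313.28928047] [-5.69714765e-02  9.98375784e-01  3.66645061e-05  2.10318300e-04] 31.713970457730113 [-0.35385048  0.88235722 -0.57996795]
red (array([538.6,  40.2]), array([52.1, 11.3]), np.float32(7.83), array([538.6,  40.1]), array([43.8, 46.1, 48.1]), np.int64(109))Traceback (most recent call last):
  File "<stdin>", line 8, in <module>
ValueError: only the last four pictures can be asked about
```

Run:
```python
from meas import *
p=shot('top'); q=shot('scene')
u0=np.array([.9929,.1187]); v0=np.array([-.1187,.9929]); C=np.array([544,121.])
G={}
for v in range(110,230):
    for u in range(170,320):
        P=w(q,(u,v)); d=P[:2]-C; G.setdefault((round(d@u0/10)*10,round(d@v0/10)*10),[]).append(P[2])
for x in range(-80,100,10): print(x,[int(np.median(G[(x,y)])) if (x,y) in G else None for y in range(-40,50,10)])
a=cv2.resize(p['img'][150:240,130:240],None,fx=3.6,fy=3.6,interpolation=2)
b=cv2.resize(q['img'][110:220,180:310],None,fx=3,fy=3,interpolation=2)
h=min(len(a),len(b)); cv2.imwrite('pics/fit2.png',np.hstack([a[:h],b[:h]])[:,:,::-1])
```

```text
-80 [0, 0, 1, 7, 5, 0, 3, 0, 1]
-70 [0, 21, 27, 35, 26, 27, 23, 5, 4]
-60 [3, 22, 32, 55, 54, 56, 55, 27, None]
-50 [0, 21, 43, 55, 55, 55, 54, None, None]
-40 [0, 35, 49, 57, 56, 56, 54, 56, 57]
-30 [60, 26, 51, 53, 54, 54, 54, 57, 58]
-20 [199, 41, 50, 55, 55, 56, 53, 52, None]
-10 [199, 193, 51, 55, 54, 53, 55, None, None]
0 [23, 24, 36, 54, 54, 56, 56, None, None]
10 [None, 25, 36, 54, 53, 56, 55, None, None]
20 [41, 24, 38, 54, 54, 54, 55, 57, None]
30 [58, 30, 48, 55, 54, 57, 55, 57, 59]
40 [42, 22, 30, 55, 57, 54, 55, 54, 58]
50 [25, 23, 33, 54, 55, 53, 55, 52, None]
60 [None, 22, 38, 55, 57, 54, 55, None, None]
70 [25, 23, 26, 52, None, None, 51, None, None]
80 [18, 10, 13, 17, 18, None, None, None, None]
90 [12, 17, 19, 19, 16, 19, None, None, None]
```

View pics/fit2.png

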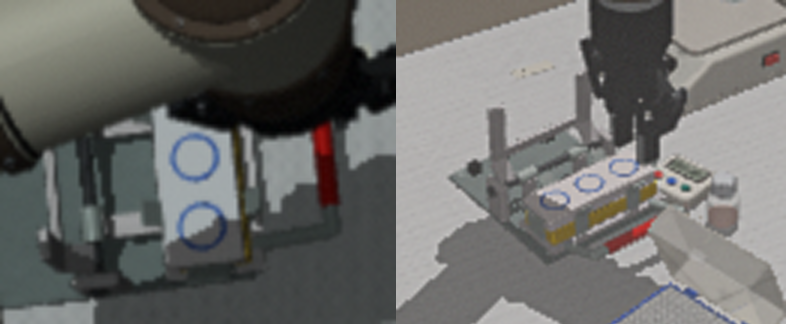

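The white tray lies flush and level at 55 mm on the yellow tray, with its rings at about (195,158) and (203,225) in the crop. Next is the handle.

{"op": "carry_out", "data": {
  "slide": [
    [-0.002,0.002,0.04],
    [-0.002,0.002,0.08],
    [-0.002,0.002,0.1],
    [-0.002,0.002,0.11],
    [-0.002,0.002,0.1185],
    [-0.002,0.002,0.1185],
    [-0.002,0.002,0.1185],
    [-0.002,0.002,0.1185]
  ],
  "roll": [-0.3,-0.3,-0.3,-0.3,-0.3,-0.3,-0.3,-0.3],
  "claw": [0.032,0.032,0.032,0.032,0.032,0.032,0.005,0.005]
}}

```text
clock: 12.12
position: [552.5, 42.8, 195.2]
ee_rot: [-0.061, 0.998, -0.0, 0.001]
contact_force: [1.4, -4.3, 0.2]
gripper_width: 11.4
grasp_force: 58.4
```

{"op": "carry_out", "data": {
  "slide": [
    [0,0,0],
    [0,0,0]
  ],
  "roll": [0,0],
  "claw": [0.005,0.005]
}}

```text
clock: 12.38
position: [552.5, 42.7, 195.2]
ee_rot: [-0.061, 0.998, -0.0, 0.001]
contact_force: [1.7, -5.4, 0.4]
gripper_width: 10.7
grasp_force: 58.4
```

{"op": "carry_out", "data": {
  "slide": [
    [0,0.0006,-0.0131],
    [0,0.0023,-0.026],
    [0,0.0051,-0.0388],
    [0,0.009,-0.0513],
    [0,0.0141,-0.0634],
    [0,0.0201,-0.075],
    [0,0.0271,-0.086],
    [0,0.0351,-0.0964]
  ],
  "roll": [0,0,0,0,0,0,0,0],
  "claw": [0.005,0.005,0.005,0.005,0.005,0.005,0.005,0.005]
}}

```text
clock: 13.38
position: [548.5, 76.2, 293.0]
ee_rot: [-0.061, 0.998, -0.002, 0.001]
contact_force: [4.6, -11.2, 2.8]
gripper_width: 11.2
grasp_force: 58.4
```

{"op": "carry_out", "data": {
  "slide": [
    [0,0.0075,-0.0097],
    [0,0.017,-0.0185],
    [0,0.0274,-0.0265],
    [0,0.0384,-0.0335],
    [0,0.05,-0.0395],
    [0,0.0621,-0.0446],
    [0,0.0746,-0.0485],
    [0,0.0874,-0.0513]
  ],
  "roll": [0,0,0,0,0,0,0,0],
  "claw": [0.005,0.005,0.005,0.005,0.005,0.005,0.005,0.005]
}}

```text
clock: 14.38
position: [537.7, 163.9, 346.6]
ee_rot: [-0.061, 0.998, -0.001, 0.002]
contact_force: [-0.1, -6.8, 11.0]
gripper_width: 11.1
grasp_force: 62.4
```

{"op": "carry_out", "data": {
  "slide": [
    [0,0.0129,-0.0037],
    [0,0.026,-0.0043],
    [0,0.0391,-0.0037],
    [0,0.052,-0.002],
    [0,0.0648,0.0008],
    [0,0.0773,0.0047],
    [0,0.0894,0.0098],
    [0,0.101,0.0158]
  ],
  "roll": [0,0,0,0,0,0,0,0],
  "claw": [0.005,0.005,0.005,0.005,0.005,0.005,0.005,0.005]
}}

```text
clock: 15.38
position: [525.7, 265.6, 328.2]
ee_rot: [-0.061, 0.998, 0.0, 0.002]
contact_force: [3.6, -4.0, 4.4]
gripper_width: 10.7
grasp_force: 63.7
```

{"op": "carry_out", "data": {
  "slide": [
    [0,0.011,0.007],
    [0,0.0214,0.015],
    [0,0.0311,0.0238],
    [0,0.0399,0.0335],
    [0,0.0479,0.0439],
    [0,0.0549,0.0549],
    [0,0.0609,0.0665],
    [0,0.066,0.0786]
  ],
  "roll": [0,0,0,0,0,0,0,0],
  "claw": [0.005,0.005,0.005,0.005,0.005,0.005,0.005,0.005]
}}

```text
clock: 16.38
position: [517.5, 331.5, 247.5]
ee_rot: [-0.061, 0.998, 0.001, 0.001]
contact_force: [7.6, -2.9, 0.1]
gripper_width: 10.7
grasp_force: 65.2
```

{"op": "carry_out", "data": {
  "slide": [
    [-0.001,0.0039,0.0125],
    [-0.001,0.0067,0.0253],
    [-0.001,0.0084,0.0382],
    [-0.001,0.009,0.0513],
    [-0.001,0.009,0.0543],
    [-0.001,0.009,0.0543]
  ],
  "roll": [0,0,0,0,0,0],
  "claw": [0.005,0.005,0.005,0.005,0.005,0.005]
}}

```text
clock: 17.12
position: [516.7, 340.3, 194.0]
ee_rot: [-0.061, 0.998, 0.001, 0.0]
contact_force: [0.1, -0.5, 8.9]
gripper_width: 10.3
grasp_force: 69.6
```

Run:
```python
from meas import *
s=read_state(); print(s['position'],s['joints'].round(2),s['contact_force'])
p=shot('top'); q=shot('scene')
a=cv2.resize(p['img'][130:260,40:210],None,fx=2.35,fy=2.35,interpolation=2)
b=cv2.resize(q['img'][80:200,130:290],None,fx=2.5,fy=2.5,interpolation=2)
h=min(len(a),len(b)); cv2.imwrite('pics/turn.png',np.hstack([a[:h],b[:h]])[:,:,::-1])
```

```text
[516.66653216 340.30078353 194.0165373 ] [ 0.84  0.59 -0.24 -0.   -0.74 -2.29] [ 0.14128181 -0.46629019  8.85206481]
```

View pics/turn.png

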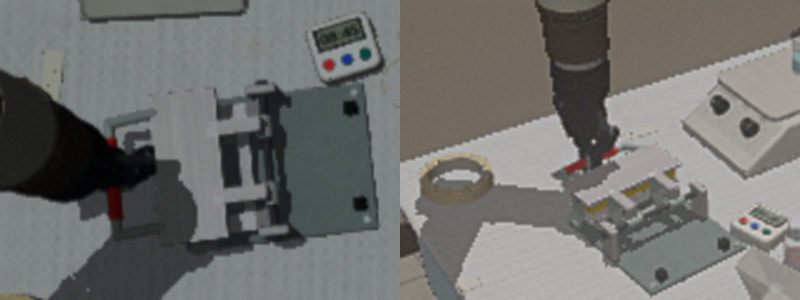

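The leaf lies flat with the yellow tray under its plate, and the bar is at its end height (TCP z 194). I'll release and retreat.

{"op": "carry_out", "data": {
  "slide": [
    [0,0,-0.001],
    [0,0,-0.001],
    [0,0,-0.001],
    [0,0,-0.03],
    [0,0,-0.07],
    [0,0,-0.12],
    [0,0,-0.15],
    [0,0,-0.15]
  ],
  "roll": [0,0,0,0,0,0,0,0],
  "claw": [0.032,0.032,0.032,0.032,0.032,0.032,0.032,0.032]
}}

```text
clock: 18.23
position: [516.9, 340.3, 346.0]
ee_rot: [-0.061, 0.998, 0.002, 0.002]
contact_force: [0.3, 0.3, 0.2]
gripper_width: 32.0
grasp_force: 0.0
```

Run:
```python
from meas import *
s=read_state(); print(s['position'],s['contact_force'])
p=shot('top'); q=shot('scene')
for k in (p,q):
  for t in ['cap_a','handle','receiver_mid','full_tray_mid']:
    for r in place_of(k,t)[:4]: print(t,r,w(k,r['at']).round(0))
M=masks(p); print('red',rect(p,M['red'],43,(60,110,160,230)))
M=masks(q); print('red s',rect(q,M['red'],43,(180,240,120,165)))
b=cv2.resize(q['img'][90:200,170:290],None,fx=5,fy=5,interpolation=2)
cv2.imwrite('pics/end.png',b[:,:,::-1])
```

```text
[516.92333846 340.26416228 346.00077859] [0.26678904 0.26564933 0.16982971]
handle {'at': [86.6, 206.2], 'conf': 0.94} [514. 339.  48.]
cap_a {'at': [205.6, 146.1], 'conf': 0.19} [533. 381.  -1.]
handle {'at': [206.7, 146.2], 'conf': 0.64} [535. 378.  -1.]
receiver_mid {'at': [217.6, 158.9], 'conf': 0.64} [496. 210.  63.]
red (array([516.6, 339.5]), array([77.5, 11.4]), np.float32(6.75), array([516.4, 339.6]), array([42.2, 45.2, 48.1]), np.int64(170))
red s (array([517.3, 337.1]), array([73.2, 12.4]), np.float32(5.02), array([521.4, 336.7]), array([38.5, 43.6, 46.3]), np.int64(43))
```

View pics/end.png

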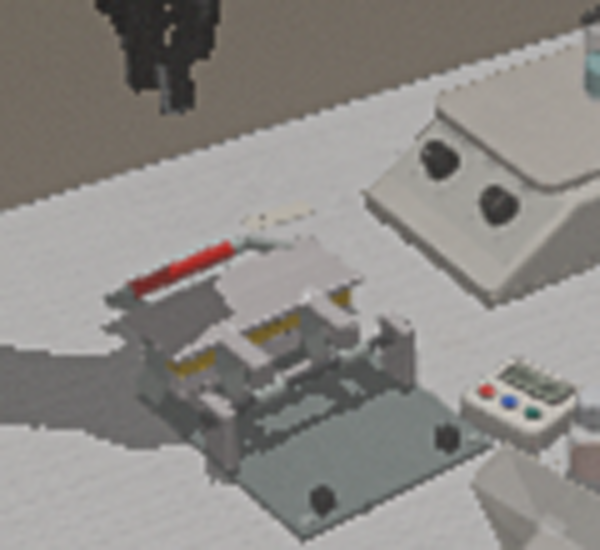

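The bar stays at about 40 mm on the far side, at crop (180,268). The stack lies upside-down with yellow on top, no caps show outside it, and the gripper is clear. I'll hand it in.

```bash
python3 -c "
from bench import *
print(job_done())"
```

```text
the job is handed in; nothing more can be done
None
```

The white tray was seated on the yellow one, the jig swung fully over and the handle released, and the job was handed in at about 18 s; the final image shows the stack upside-down with no caps outside it, but the caps inside the white pockets can't be seen directly.

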